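Open the squeeze-and-turn safety tub and stand its cap in the instrument tray

TASK

Open the tablet tub that leans in its cradle: squeeze the two side tabs of its safety cap fully in and, with them squeezed, turn the cap anticlockwise (seen from above the cap) about a fifth of a turn until it comes free, then lift it off along the neck. Set the cap down, without dropping it, the right way up (closed top uppermost) and flat on the floor of the empty half of the divided steel tray. Leave the two instruments, the tumbler and the small steel canister where they are.

Things in the scene. Friction and masses are not known exactly. Their poses are not given: they have to be found in the camera images.
- cap: Grey round safety cap, 48 mm across, 40 mm high, 70 g, loose. Origin: centre of its open lower rim; z up through its closed top; y through its two tabs, which stand out of the skirt. It starts closed on the tub's neck, axes parallel to the tub's, origin 2 mm up the tub's z. Then inner lugs hold it down (2 mm play) and posts on the tub catch its tabs, so it can be neither turned nor lifted.
- tab_left (a joint): Travel of the tab on the cap's +y side, m: 0 = free (out), 0.006 = squeezed fully in. Flat ribbed face 20 mm wide, from 1 to 38 mm above the cap's origin. The two faces are 62 mm apart when free, 50 mm when fully in. The spring takes 3 N to start, 6.6 N fully in; grip with 15 to 30 N.
- tab_right (a joint): Travel of the tab on the cap's -y side, like tab_left. With both tabs pushed in 5 mm or more and kept in, the cap turns about its own z by the right-hand rule (anticlockwise from above). Between 50 and 115 degrees from closed its lugs are free (70 is a good value) and it lifts off along z, clear of the neck after 40 mm.
- tab_grip (a point): Point on the cap's axis, 13 mm above its origin, axes as the cap's: a good height for the ends of the fingers when they squeeze the tabs. Lower than 10 mm above the origin they would strike the posts while turning.
- tub: White tub, 68 mm across, 100 mm long below its flat shoulder, held fast in a cradle (base plate 160 x 110 mm) fixed to the bench. It leans 25 degrees from vertical, roughly away from the robot. Origin: centre of the shoulder, 125 mm above the bench; z along the neck, outward; x is the closed cap's x. Neck 32 mm across, 38 mm long.
- post (a point): Top centre of one of four posts on the tub's shoulder, each 6 x 6 mm and 9 mm high, 27 to 37 mm from the neck's axis, one on either side of each tab of the closed cap. A free tab catches on them; a squeezed one passes inside them.
- tray: Steel instrument tray, fixed, 160 mm along its x, 210 mm along its y, with 12 mm high rim and a divider of the same height across its middle, walls 4 mm, floor 4 mm thick. Origin: centre of its underside, on the bench; z up. The two instruments lie in the +y half; the -y half is empty.
- free_half (a point): Centre of the floor of the tray's empty half, on the floor's surface (4 mm above the bench); axes as the tray's. The empty half measures 152 mm along x and 99 mm along y inside.
- mirror: Mouth mirror, steel, 130 mm long and 8 mm thick, lying along its x in the tray's occupied half. Origin under its middle. To be left alone.
- probe: Hooked dental probe, steel, 130 mm long and 8 mm thick, lying along its x in the tray's occupied half. Origin under its middle. To be left alone.
- tumbler: Clear rinsing tumbler, 68 mm across and 85 mm high, standing on the bench beyond the work. Origin: centre of its foot. To be left alone.
- canister: Low lidded steel canister, 56 mm across and 60 mm high, standing on the bench on the robot's side of the work. Origin: centre of its foot. To be left alone.

How it is judged (in metres and radians):
On the way, in this order (a step that is already met when the one before it is completed fails the run):
1. both tabs squeezed in at least 4 mm while the cap is still closed on the neck (value of joint each of tab_left, tab_right above 0.004 m and angle between the x axis of cap and the x axis of tub, either way round below 0.2 rad and z of cap in the frame of tub below 0.008 m and distance between cap and tub below 0.01 m), for 0.1 s.
2. cap turned at least 40 degrees on the neck (angle between the x axis of cap and the x axis of tub, either way round above 0.7 rad and distance between cap and tub below 0.02 m), for 0.05 s.
3. cap lifted clear of the neck (z of cap in the frame of tub above 0.045 m), for 0.05 s.
At the end, for the whole second after the job is handed in: The cap stands inside the tray's empty half (centre within 60 mm along the tray's x and 35 mm along its y of the half's centre), flat on the floor (rim within 3 mm of it), top upward within 0.1 rad, at rest (x of cap in the frame of free_half between -0.06 and 0.06 m and y of cap in the frame of free_half between -0.035 and 0.035 m and z of cap in the frame of free_half between -0.003 and 0.003 m and angle between cap's own z axis and vertical below 0.1 rad and linear speed of cap below 0.02 m/s and angular speed of cap below 0.3 rad/s); the robot touches nothing.
It fails at once if the cap is let go in the air (rim more than 25 mm above the bench, off the tub, and not held) (height (world z) of cap above 0.025 m and distance between cap and tub above 0.06 m and contact force between the fingers and cap below 0.05 N).
It fails at once if an instrument, the tumbler or the canister is displaced by more than 20 mm (distance of any of mirror, probe, tumbler, canister from where it was at the start of the episode above 0.02 m).
It also fails if it takes over 45 s, if anything falls off the work surface, if the arm or the gripper's body presses on something with over 40 N, if the wrist force passes 120 N, or if a joint passes its speed limit or range.

ROBOT

A 6-joint arm with a two-finger parallel gripper is mounted at the origin on the work surface. World frame = base frame: x ahead of the robot, y to its left, z up, the work surface at z = 0. Lengths are in m, angles in degrees, forces in N, time in s.
With the tool pointing down it reaches from about 0.4 to 0.825 m from the base axis. Payload 7 kg.
Tool frame: the origin (TCP) lies midway between the tips of the shut fingers; the grasp point (between the pads) lies 19 mm behind it (r.hold_point_z is the distance from the TCP to the grasp point, in m); x points along the fingers, y is the direction in which the jaws open and shut, and the axes are right-handed (so a half turn about x gives the same grasp; the last joint's range is limited). The gripper opens to 88 mm and grips with 3 to 60 N. Pads are 19 mm wide; open, the fingers measure 130 mm over their backs; the gripper's body (78 mm by 193 mm) begins 47 mm behind the grasp point.
Start: joints at [87.668, 20.546, 0.682, 0, -70.136, -16.507], TCP at [0.218, 0.639, 0.227] pointing down, gripper open.
Joint ranges: [-176.03, 176.03], [-82.01, 121.73], [-58.28, 71.71], [-173.87, 95.51], [-174.79, -0.11], [-173.66, 173.66]. Speed limits (degrees/s): [136.94, 136.94, 172.46, 180, 180, 180].

INTERFACE

Orientations are given as [roll, pitch, yaw] about the fixed x, y, z axes, in that order (R = Rz(yaw) Ry(pitch) Rx(roll)).
In Python, from plant import r, viewer, order gives the robot as it stands. The module is installed in compiled form; this text tells all that it offers.
- The arm moves only by the shell command python3 -m creep 'ROWS' [FORCE]. ROWS is JSON, a list of rows, each an object of numbers: "ax", "ay", "az": the turn, a rotation vector about the tool's x, y, z in degrees; "tx", "ty", "tz": the shift along the tool's x, y, z in m; "fingers": the finger opening in m, from 0 to 0.0876. A call has 1 to 5 rows; each row is the pose to reach, as a shift and turn from the pose commanded when the call began, along the tool's axes at that moment; what a row does not reach only later rows make up. A row lasts 1/10 s, in which the tool goes at most 50 mm and 8.59 degrees, less where a joint would pass 70% of its speed; a pose out of reach is approached as far as the arm can. A call with a gripper value outside its range is refused whole. The fingers move at their own pace and stop on an object; FORCE is the grip in N (left out, the last holds). Time passes only in rows, so rows that repeat a pose let the fingers close. It gives the time, the measured TCP pose, the force and the opening at its end, in the units of the state.
- r.get_state(): the state, without advancing time (a new reading comes with each control period).
- viewer.capture(name): name is "side" or "top"; returns a dict with "pixels" (400x640x3 uint8, blue, green, red), "depth" (400x640 float32, m along the optical axis (not along the pixel's ray), 0 where there is no reading), "fx", "fy", "cx", "cy" (pixels), "rvec" (rotation vector, rad) and "tvec" (3), from world to camera coordinates, as OpenCV has them. Camera axes: x right, y down, z forward; pixel columns grow to the right and rows downward; lengths in m; the calibration is good to about 2 mm. A picture is of the moment at which its call begins.
- order.close_job(): hands the job in, once; it reports no verdict.
The state is a dict: "time_s": time; "joints": joint angles; "qd": joint speeds; "joint_torque": joint torques, N m; "tcp_pos": TCP position; "eef_rot": TCP orientation; "contact_force": force on the tool from outside, world axes, zero at the start; "moment": the same for the moment, N m; "gripper_width": finger opening in m.
Only numpy, scipy, OpenCV 4.12 (cv2) and the standard library are available. Lean on these libraries where they do the work, as an engineer would, in place of code of your own. Each camera call takes 0.05 s, during which the arm holds its last target.

## Working session

There is one attempt and no reset: what is moved stays moved. The work goes in short steps, Python scripts to look and compute and a shell command to move; the robot and the scene stay as the last step left them, time stands still between calls to the robot, and variables do not carry over. Pictures are saved under pics/ and viewed, and the job is handed in when it is done.

```bash
mkdir -p pics; python3 - <<'E'
from plant import r,viewer
import cv2,numpy as np,pickle
print(r.get_state(), r.hold_point_z)
for n in("side","top"):
    c=viewer.capture(n); pickle.dump(c,open(f"pics/{n}0.pkl","wb")); cv2.imwrite(f"pics/{n}0.png",c["pixels"])
    R=cv2.Rodrigues(c["rvec"])[0]; print(n,c["fx"],c["cx"],c["cy"],"cam",-R.T@np.ravel(c["tvec"]),"fwd",R[2])
E
```

```text
{'time_s': 0.0, 'joints': array([ 8.76718820e+01,  2.05921077e+01,  6.32691342e-01, -2.01179353e-02,
       -7.01356258e+01, -1.65068677e+01]), 'qd': array([ 0.03921927,  0.02867393,  0.02007901,  0.0232428 ,  0.06519883,
       -0.0078165 ]), 'joint_torque': array([ 3.05304602e-04, -5.82709908e+01,  2.93059123e+01,  6.99741080e+00,
        6.97597337e-03, -1.46000339e-04]), 'tcp_pos': array([0.21778703, 0.63837394, 0.22560688]), 'eef_rot': array([  95.25438974,   89.9030939 , -103.58744765]), 'contact_force': array([-1.055833  , -0.54877674, -0.46494232]), 'moment': array([-0.00062941, -0.01417902,  0.07034286]), 'gripper_width': 0.08768109048089053} 0.0188
side 434.0055154502951 320.0213211496724 201.2233653035982 cam [0.22570904 0.51871752 0.62045873] fwd [ 0.44233081 -0.62131415 -0.64677057]
top 406.5877944516099 317.6161056952927 201.62177475846204 cam [0.49453836 0.00977711 0.93825458] fwd [ 0.11924561 -0.00149579 -0.99286366]
```

View pics/side0.png

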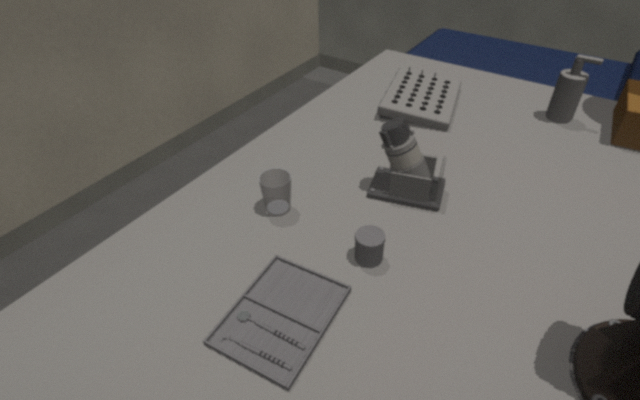

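View pics/top0.png

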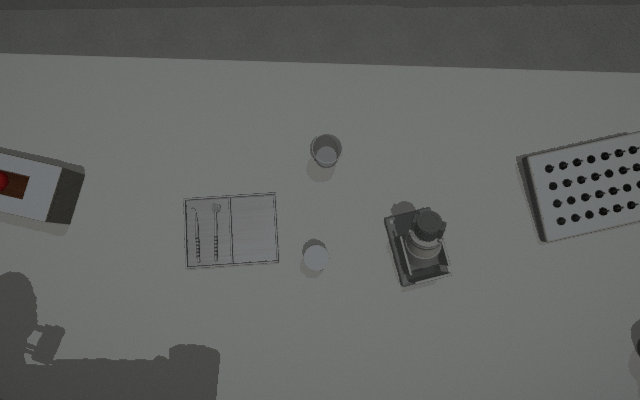

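The side view shows the tub with its dark cap at about (397,135), the tray at (280,320), the canister at (369,247) and the tumbler at (276,192). In the top view the cap is at about (428,225), the tray at (231,231) with its right half empty, the tumbler at (325,150) and the canister at (316,258).

```bash
cat > h.py <<'E'
import cv2,numpy as np,pickle
def load(n): return pickle.load(open(f"pics/{n}.pkl","rb"))
def xyz(c):
    v,u=np.mgrid[:400,:640]; d=c["depth"]
    p=np.stack([(u-c["cx"])/c["fx"]*d,(v-c["cy"])/c["fy"]*d,d],-1)
    R=cv2.Rodrigues(c["rvec"])[0]
    w=(p-np.ravel(c["tvec"]))@R; w[d==0]=np.nan
    return w
def proj(c,P):
    return cv2.projectPoints(np.float64(P).reshape(-1,3),c["rvec"],c["tvec"],np.array([[c["fx"],0,c["cx"]],[0,c["fy"],c["cy"]],[0,0,1]]),None)[0][:,0]
def crop(c,x0,y0,x1,y1,f,name,gain=2.0):
    im=np.clip(c["pixels"][y0:y1,x0:x1].astype(float)*gain,0,255).astype(np.uint8)
    cv2.imwrite(name,cv2.resize(im,None,fx=f,fy=f,interpolation=cv2.INTER_CUBIC))
E
python3 - <<'E'
from h import *
s=load("side0");t=load("top0")
crop(s,345,100,465,220,5,"pics/s_tub.png");crop(t,370,190,470,290,6,"pics/t_tub.png");crop(t,170,180,290,280,6,"pics/t_tray.png")
W=xyz(t);S=xyz(s)
for (u,v) in [(428,220),(316,258),(325,150),(255,230),(300,330),(430,222)]: print("top",u,v,W[v,u].round(4))
for (u,v) in [(397,128),(369,235),(310,280),(200,250),(400,250)]: print("side",u,v,S[v,u].round(4))
E
```

```text
top 428 220 [ 0.5587 -0.2041  0.1608]
top 316 258 [0.4784 0.0084 0.0587]
top 325 150 [ 0.7288 -0.0054  0.0064]
top 255 230 [0.537  0.1501 0.0034]
top 300 330 [3.167e-01 3.930e-02 3.000e-04]
top 430 222 [ 0.5547 -0.207   0.1641]
side 397 128 [ 0.5376 -0.1929  0.1642]
side 369 235 [0.4807 0.0088 0.0591]
side 310 280 [0.5377 0.1175 0.0033]
side 200 250 [ 0.7637  0.174  -0.0008]
side 400 250 [ 4.369e-01 -4.190e-02  4.000e-04]
```

View pics/s_tub.png

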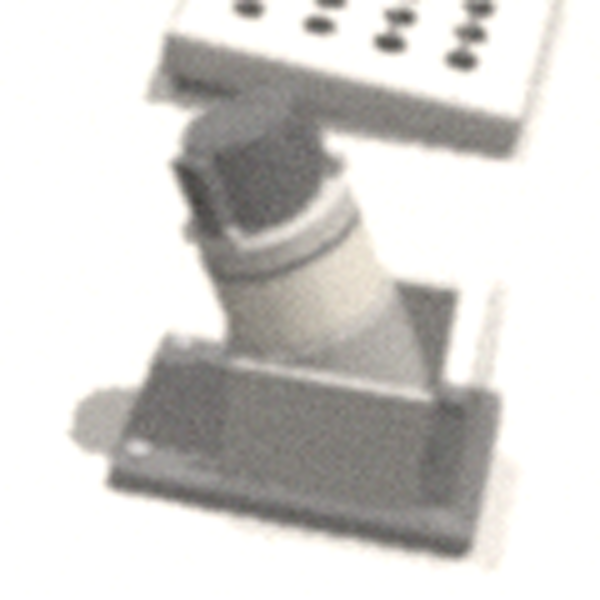

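View pics/t_tub.png

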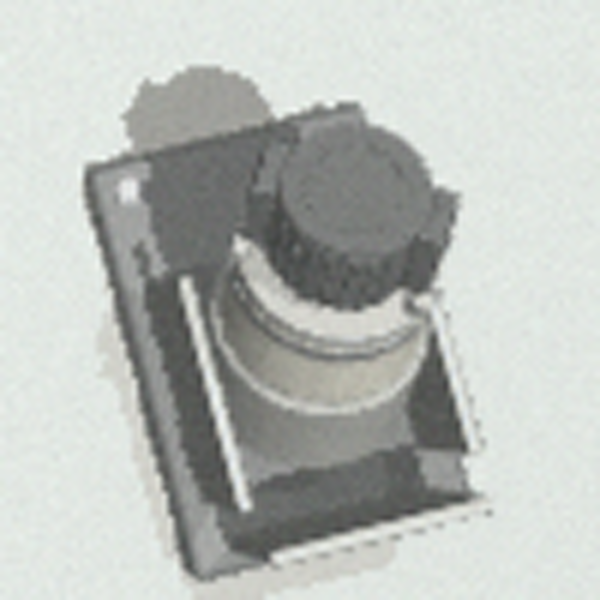

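View pics/t_tray.png

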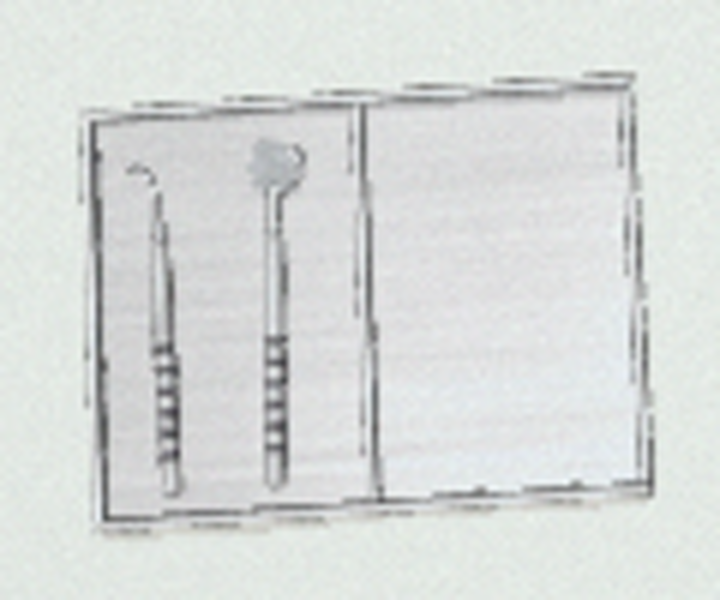

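```bash
cat > fit.py <<'E'
from h import *
from scipy.optimize import least_squares
from scipy.spatial.transform import Rotation as Ro
def frame(p):
    # lean azimuth p[2] (deg), lean p[5], spin p[3]
    z=Ro.from_euler("ZYZ",[p[2],p[5],p[3]-p[2]],degrees=True)
    return z
def box(q,c,h):
    d=np.abs(q-c)-h
    return np.linalg.norm(np.maximum(d,0),axis=1)+np.minimum(d.max(1),0)
def cyl(q,r,z0,z1):
    d=np.stack([np.hypot(q[:,0],q[:,1])-r,np.abs(q[:,2]-(z0+z1)/2)-(z1-z0)/2],1)
    return np.linalg.norm(np.maximum(d,0),axis=1)+np.minimum(d.max(1),0)
def local(p,P): return frame(p).inv().apply(P-np.array([p[0],p[1],p[4]]))
def sdf(p,P):
    q=local(p,P)
    ds=[cyl(q,.034,-.1,0),cyl(q,.024,.002,.042)]
    for s in(1,-1): ds.append(box(q,[0,s*.027,.0215],[.010,.004,.0185]))
    return np.min(ds,0)
def res(p,P):
    # priors: z=0.125+-.002, lean 25+-0.7
    return np.r_[sdf(p,P)/.0015,(p[4]-.125)/.002*5,(p[5]-25)/.7*5]
def cloud(names):
    out=[]
    for n in names:
        W=xyz(load(n)).reshape(-1,3)
        m=(np.abs(W[:,0]-.54)<.1)&(np.abs(W[:,1]+.2)<.1)&(W[:,2]>.075); out.append(W[m])
    return out
if __name__=="__main__":
    C=cloud(["top0","side0"])
    for nm,Cs in(("both",C),("top",C[:1]),("side",C[1:])):
        P=np.vstack(Cs); best=[]
        for sp in range(-90,90,20):
            f=least_squares(res,[.52,-.205,14,sp,.125,25],args=(P,),loss="soft_l1",x_scale=[.01,.01,10,10,.01,5])
            best.append((f.cost,f.x))
        best.sort(key=lambda b:b[0])
        for b in best[:4]: print(nm,len(P),round(b[0],1),b[1].round(4))
        print("med |sdf|",np.median(np.abs(sdf(best[0][1],P))),np.percentile(np.abs(sdf(best[0][1],P)),90))
        if nm=="both": np.save("p.npy",best[0][1])
E
python3 fit.py
```

```text
both 3415 4185.1 [  0.5391  -0.2107  15.6372 -19.4477   0.1244  27.2577]
both 3415 4185.1 [  0.5391  -0.2107  15.6372 -19.4477   0.1244  27.2577]
both 3415 4185.1 [  0.5391  -0.2107  15.5814 -19.4589   0.1244  27.2299]
both 3415 4185.1 [  0.5391  -0.2107  15.5814 -19.4589   0.1244  27.2299]
med |sdf| 0.0010311629314072382 0.002826336314928134
top 1665 2572.6 [  0.5396  -0.2101  16.3131 -19.362    0.1244  27.6249]
top 1665 2572.6 [  0.5396  -0.2101  16.3131 -19.362    0.1244  27.6249]
top 1665 2572.6 [  0.5396  -0.2101  16.3131 -19.3619   0.1244  27.6249]
top 1665 2572.6 [  0.5396  -0.2101  16.3131 -19.3621   0.1244  27.6249]
med |sdf| 0.000981486650416044 0.0029215564980710385
side 1750 1571.3 [  0.5385  -0.2111  14.9999 -19.7799   0.1241  26.627 ]
side 1750 1571.3 [  0.5385  -0.2111  14.9999 -19.7798   0.1241  26.627 ]
side 1750 1571.3 [  0.5385  -0.2111  14.9999 -19.7799   0.1241  26.627 ]
side 1750 1571.3 [  0.5385  -0.2111  14.9941 -19.7328   0.1241  26.6206]
med |sdf| 0.0009586905564201546 0.0027175960544525563
```

```bash
cat > fit2.py <<'E'
from fit import *
C=cloud(["top0","side0"]); 
for nm,Cs in(("both",C),("top",C[:1]),("side",C[1:])):
  for sig in (.7,.1):
    p=np.load("p.npy")
    def rs(p,P): return np.r_[sdf(p,P)/.0015,(p[4]-.125)/.001*5,(p[5]-25)/sig*5]
    P0=np.vstack(Cs)
    for _ in range(4):
        q=local(p,P0); rr=np.hypot(q[:,0],q[:,1])
        P=P0[(q[:,2]>-.045)&(q[:,2]<.05)&(rr<.040)&~((rr>.033)&(q[:,2]>.0))&~((rr>.026)&(q[:,2]<.012)&(q[:,2]>.001))]
        f=least_squares(rs,p,args=(P,),loss="soft_l1",x_scale=[.01,.01,10,10,.01,5]); p=f.x
    print(nm,sig,len(P),round(f.cost,1),p.round(4),np.median(np.abs(sdf(p,P))))
    if nm=="both": 
        np.save("p2_%s.npy"%sig,p)
p=np.load("p2_0.1.npy"); R=frame(p)
c=[]
for nm,k in(("top0","t"),("side0","s")):
    I=load(nm); 
    pts=[]
    a=np.linspace(0,2*np.pi,40)
    for rr,z in((.024,.042),(.024,.002),(.034,0)): pts+= [[rr*np.cos(x),rr*np.sin(x),z] for x in a]
    for s in(1,-1):
        pts+=[[x,s*.031,z] for x in np.linspace(-.01,.01,8) for z in(.003,.04)]
        pts+=[[x,s*.031,z] for x in(-.01,.01) for z in np.linspace(.003,.04,8)]
    W=R.apply(np.array(pts))+[p[0],p[1],p[4]]
    uv=proj(I,W); x0,y0=(370,190) if k=="t" else (345,100); fac=6
    im=cv2.resize(np.clip(I["pixels"][y0:y0+100,x0:x0+100]*2.0,0,255).astype(np.uint8),None,fx=fac,fy=fac)
    for u in uv: cv2.circle(im,tuple(int(v) for v in ((u-[x0,y0]+.5)*fac)),1,(0,0,255),-1)
    c.append(im)
cv2.imwrite("pics/ov.png",cv2.resize(np.hstack(c),(800,400)))
E
python3 fit2.py
```

```text
both 0.7 2614 561.1 [  0.5395  -0.2107  15.4484 -19.6354   0.1242  24.8499] 0.0007037216116350335
both 0.1 2615 561.9 [  0.5395  -0.2106  15.5344 -19.6613   0.1242  24.9951] 0.0007046129421535811
top 0.7 1250 191.4 [  0.5401  -0.21    15.5733 -19.765    0.1242  24.9117] 0.0005287578673351355
top 0.1 1251 192.1 [  0.5401  -0.21    15.6827 -19.7433   0.1242  24.9975] 0.0005348114403551651
side 0.7 1377 308.0 [  0.5388  -0.2111  15.1174 -19.4269   0.1239  24.9253] 0.0006701534518759461
side 0.1 1377 308.5 [  0.5388  -0.2111  15.1483 -19.4205   0.1239  24.9978] 0.000674794341778806
```

View pics/ov.png

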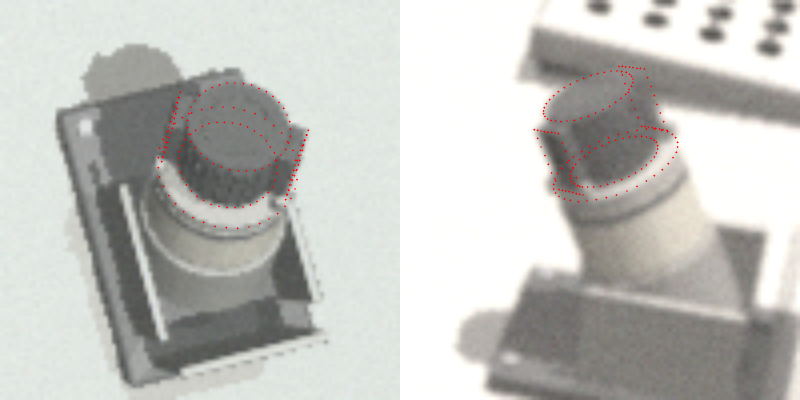

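```bash
cat > k.py <<'E'
from fit import *
from plant import r
p=np.load("p2_0.1.npy"); RT=frame(p); OT=np.array([p[0],p[1],p[4]])
zt=RT.apply([0,0,1]); 
# tool at closed: x=-zt, y=s*cap y
def target(ztub,turn=0,s=1,O=OT,RR=None):
    B=(RT if RR is None else RR)*Ro.from_euler("z",turn,degrees=True)
    y=s*B.apply([0,1,0]); x=-B.apply([0,0,1])
    return O+B.apply([0,0,ztub]), Ro.from_matrix(np.stack([x,y,np.cross(x,y)],1))
def now():
    s=r.get_state(); return s,s["tcp_pos"],Ro.from_euler("xyz",s["eef_rot"],degrees=True)
def delta(pos,R):
    s,p0,R0=now(); D=R0.inv()
    return D.apply(pos-p0).round(4),(D*R).as_rotvec(degrees=True).round(2)
E
python3 - <<'E'
from k import *
s,p0,R0=now(); print(R0.as_matrix().round(3))
print("tub R",RT.as_matrix().round(3))
for sg in(1,-1):
  for t in(0,70):
    pos,R=target(.1,t,sg); print(sg,t,pos.round(4),delta(pos,R),"y",R.as_matrix()[:,1].round(3))
# yaw-ish of vertical pose: tool y heading
C=[xyz(load(n)) for n in("top0","side0")]
# tray walls
for W in C:
    w=W.reshape(-1,3); m=(w[:,2]>.008)&(w[:,2]<.016)&(abs(w[:,0]-.53)<.12)&(abs(w[:,1]-.16)<.13); q=w[m]
    print(len(q),cv2.minAreaRect(np.float32(q[:,:2])))
    f=(w[:,2]>.0022)&(w[:,2]<.0065)&(abs(w[:,0]-.53)<.12)&(abs(w[:,1]-.16)<.13); print("flo",f.sum(),cv2.minAreaRect(np.float32(w[f][:,:2])))
E
```

```text
[[-0.    -0.323 -0.946]
 [-0.001 -0.946  0.323]
 [-1.     0.001 -0.   ]]
tub R [[ 0.868  0.284  0.407]
 [-0.357  0.927  0.113]
 [-0.345 -0.244  0.906]]
1 0 [ 0.5802 -0.1993  0.2148] (array([ 0.012 ,  0.6758, -0.6135]), array([-174.99,  -22.  ,  -31.87])) y [ 0.284  0.927 -0.244]
1 70 [ 0.5802 -0.1993  0.2148] (array([ 0.012 ,  0.6758, -0.6135]), array([108.79,  -0.19,  29.25])) y [-0.718  0.653  0.241]
-1 0 [ 0.5802 -0.1993  0.2148] (array([ 0.012 ,  0.6758, -0.6135]), array([  0.79, -20.54,  14.18])) y [-0.284 -0.927  0.244]
-1 70 [ 0.5802 -0.1993  0.2148] (array([ 0.012 ,  0.6758, -0.6135]), array([-68.05, -26.52,  -0.18])) y [ 0.718 -0.653 -0.241]
821 ((0.5365353226661682, 0.19853374361991882), (0.160078763961792, 0.19630327820777893), 5.473068714141846)
flo 3939 ((0.5297905802726746, 0.16048087179660797), (0.2590857148170471, 0.23963160812854767), 89.81906127929688)
1583 ((0.5374643802642822, 0.16531261801719666), (0.1650281399488449, 0.26181790232658386), 4.267086029052734)
flo 6605 ((0.5288328528404236, 0.16007041931152344), (0.23745912313461304, 0.2598155438899994), 0.011994970962405205)
```

```bash
cat > tray.py <<'E'
from h import *
t=load("top0"); s=load("side0")
def ray(c,uv,z):
    R=cv2.Rodrigues(c["rvec"])[0]; o=-R.T@np.ravel(c["tvec"])
    d=R.T@np.array([(uv[0]-c["cx"])/c["fx"],(uv[1]-c["cy"])/c["fy"],1]); return o+d*(z-o[2])/d[2]
for u in [(84,112),(635,76),(654,494),(102,528),(362,105),(378,498)]:
    print(ray(t,(np.array(u)/6+[170,180]-.5),.012).round(4))
crop(s,200,250,360,390,5,"pics/s_tray.png",1.6)
E
python3 tray.py
python3 - <<'E'
from k import *
# waypoints
s,p0,R0=now(); 
P=np.array([0.218,0.638,0.227]);Q=np.array([.58,-.199,.26])
yaw=np.array([0,-36,-72,-108,-144,-179]); pos=[P+(Q-P)*i/5 for i in range(6)]
Rs=[Ro.from_euler("z",y,degrees=True)*R0 for y in yaw]
for i in range(5): print(i,pos[i+1].round(3),Rs[i].inv().apply(pos[i+1]-pos[i]).round(3),(Rs[i].inv()*Rs[i+1]).as_rotvec(degrees=True).round(1))
E
```

```text
[0.6046 0.316  0.012 ]
[0.6248 0.1062 0.012 ]
[0.4666 0.0925 0.012 ]
[0.448  0.2985 0.012 ]
[0.6105 0.2101 0.012 ]
[0.4621 0.1959 0.012 ]
0 [0.29  0.471 0.234] [-0.006  0.135 -0.123] [36.  -0.1  0. ]
1 [0.363 0.303 0.24 ] [-0.007  0.037 -0.179] [36.  -0.1  0. ]
2 [0.435 0.136 0.247] [-0.007 -0.075 -0.166] [36.  -0.1  0. ]
3 [ 0.508 -0.032  0.253] [-0.007 -0.158 -0.091] [36.  -0.1  0. ]
4 [ 0.58  -0.199  0.26 ] [-0.007 -0.181  0.02 ] [35.  -0.1  0. ]
```

View pics/s_tray.png

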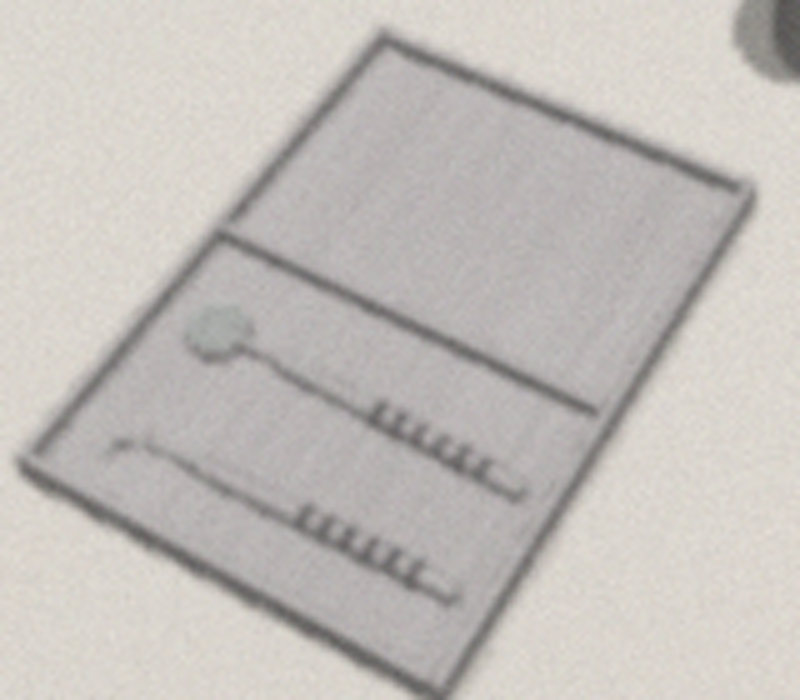

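The side crop shows the empty half at the upper right, divided at (220,235)–(597,410), with the instruments below it. The tray centre works out at about (0.536, 0.203) with a yaw of about 5°, so the free half's centre is about (0.540, 0.152). Its sides agree with 160 × 210 mm. I'm starting the transfer.

```bash
python3 -m creep '[{"ax":7,"tx":-0.001,"ty":0.027,"tz":-0.025},{"ax":14,"tx":-0.002,"ty":0.054,"tz":-0.049},{"ax":22,"tx":-0.004,"ty":0.081,"tz":-0.074},{"ax":29,"tx":-0.005,"ty":0.108,"tz":-0.098},{"ax":36,"tx":-0.006,"ty":0.135,"tz":-0.123}]'; python3 -c "
from k import *
print(now()[0]['joints'].round(1))"
```

```text
[ 87.7  20.6   0.6  -0.  -70.1 -16.5]invalid input
```

```bash
python3 -m creep '[{"ax":7,"ay":0,"az":0,"tx":-0.001,"ty":0.027,"tz":-0.025,"fingers":0.087},{"ax":14,"ay":0,"az":0,"tx":-0.002,"ty":0.054,"tz":-0.049,"fingers":0.087},{"ax":22,"ay":0,"az":0,"tx":-0.004,"ty":0.081,"tz":-0.074,"fingers":0.087},{"ax":29,"ay":0,"az":0,"tx":-0.005,"ty":0.108,"tz":-0.098,"fingers":0.087},{"ax":36,"ay":0,"az":0,"tx":-0.006,"ty":0.135,"tz":-0.123,"fingers":0.087}]'; python3 -c "
from k import *
print(now()[0]['joints'].round(1))"
```

```text
time_s: 0.6
tcp_pos: [0.291, 0.4697, 0.2323]
eef_rot: [119.7, 90.0, -115.5]
contact_force: [0.6, 0.4, 0.3]
gripper_width: 0.0872
[ 78.5   8.8 -14.4  -0.  -66.8 -43.6]
```

```bash
python3 -m creep '[{"ax":7,"ay":0,"az":0,"tx":-0.001,"ty":0.007,"tz":-0.036,"fingers":0.087},{"ax":14,"ay":0,"az":0,"tx":-0.003,"ty":0.015,"tz":-0.072,"fingers":0.087},{"ax":22,"ay":0,"az":0,"tx":-0.004,"ty":0.022,"tz":-0.107,"fingers":0.087},{"ax":29,"ay":0,"az":0,"tx":-0.006,"ty":0.030,"tz":-0.143,"fingers":0.087},{"ax":36,"ay":0,"az":0,"tx":-0.007,"ty":0.037,"tz":-0.179,"fingers":0.087}]'
python3 -m creep '[{"ax":7,"ay":0,"az":0,"tx":-0.001,"ty":-0.015,"tz":-0.033,"fingers":0.087},{"ax":14,"ay":0,"az":0,"tx":-0.003,"ty":-0.03,"tz":-0.066,"fingers":0.087},{"ax":22,"ay":0,"az":0,"tx":-0.004,"ty":-0.045,"tz":-0.1,"fingers":0.087},{"ax":29,"ay":0,"az":0,"tx":-0.006,"ty":-0.06,"tz":-0.133,"fingers":0.087},{"ax":36,"ay":0,"az":0,"tx":-0.007,"ty":-0.075,"tz":-0.166,"fingers":0.087}]'
python3 -c "
from k import *
print(now()[0]['joints'].round(1)); print(delta(*target(.12,0,1)))"
```

```text
time_s: 1.1
tcp_pos: [0.3638, 0.3021, 0.2396]
eef_rot: [97.0, 90.0, -174.1]
contact_force: [0.4, 0.1, 1.2]
gripper_width: 0.0867
time_s: 1.6
tcp_pos: [0.4364, 0.1351, 0.2467]
eef_rot: [16.8, 90.0, 69.7]
contact_force: [0.8, 0.4, 1.1]
gripper_width: 0.087
[ 42.   -1.4 -23.6  -0.  -67.7 -79.1]
(array([ 0.0136, -0.3216, -0.1732]), array([71.33, 26.73,  0.49]))
```

```bash
python3 -m creep '[{"ax":7,"ay":0,"az":0,"tx":-0.001,"ty":-0.032,"tz":-0.018,"fingers":0.087},{"ax":14,"ay":0,"az":0,"tx":-0.003,"ty":-0.063,"tz":-0.036,"fingers":0.087},{"ax":22,"ay":0,"az":0,"tx":-0.004,"ty":-0.095,"tz":-0.055,"fingers":0.087},{"ax":29,"ay":0,"az":0,"tx":-0.006,"ty":-0.126,"tz":-0.073,"fingers":0.087},{"ax":36,"ay":0,"az":0,"tx":-0.007,"ty":-0.158,"tz":-0.091,"fingers":0.087}]'
python3 -c "
from k import *
print(now()[0]['joints'].round(1)); print(delta(*target(.13,0,1)))"
```

```text
time_s: 2.1
tcp_pos: [0.5082, -0.0325, 0.2536]
eef_rot: [109.5, 90.0, 126.4]
contact_force: [1.0, 0.4, 1.1]
gripper_width: 0.0871
[ 18.5   3.8 -17.4  -0.  -68.8 -91.6]
(array([ 0.0115, -0.1809,  0.0331]), array([35.94, 24.31, -7.41]))
```

```bash
python3 -m creep '[{"ax":6,"ay":4,"az":-1.2,"tx":0,"ty":-0.032,"tz":0.006,"fingers":0.087},{"ax":12,"ay":8,"az":-2.5,"tx":0,"ty":-0.064,"tz":0.012,"fingers":0.087},{"ax":18,"ay":12,"az":-3.7,"tx":0,"ty":-0.096,"tz":0.018,"fingers":0.087},{"ax":24,"ay":16,"az":-5,"tx":0,"ty":-0.128,"tz":0.024,"fingers":0.087},{"ax":30,"ay":20.3,"az":-6.2,"tx":0,"ty":-0.16,"tz":0.028,"fingers":0.087}]'
python3 -c "
from k import *
print(now()[0]['joints'].round(1)); print(delta(*target(.10,0,1)));print(delta(*target(.08,0,1)))"
```

```text
time_s: 2.6
tcp_pos: [0.5826, -0.1765, 0.2534]
eef_rot: [-147.7, 68.9, -161.1]
contact_force: [1.3, 0.0, 0.7]
gripper_width: 0.0874
[   4.8   25.1    5.8    5.1  -91.2 -109. ]
(array([ 0.0395, -0.015 ,  0.0153]), array([ 5.98,  3.93, -1.04]))
(array([ 0.0594, -0.0152,  0.0139]), array([ 5.98,  3.93, -1.04]))
```

```bash
python3 -m creep '[{"ax":3,"ay":2,"az":-0.5,"tx":0.01,"ty":-0.008,"tz":0.008,"fingers":0.087},{"ax":6,"ay":3.9,"az":-1,"tx":0.025,"ty":-0.015,"tz":0.0153,"fingers":0.087},{"ax":6,"ay":3.9,"az":-1,"tx":0.0395,"ty":-0.015,"tz":0.0153,"fingers":0.087},{"ax":6,"ay":3.9,"az":-1,"tx":0.0395,"ty":-0.015,"tz":0.0153,"fingers":0.087}]'
python3 - <<'E'
from k import *
from plant import viewer
print(now()[0]['joints'].round(1)); print(delta(*target(.06,0,1)))
for n in("side","top"):
    c=viewer.capture(n); pickle.dump(c,open(f"pics/{n}1.pkl","wb"))
crop(load("side1"),320,60,480,220,4,"pics/s1.png"); crop(load("top1"),350,150,510,290,4,"pics/t1.png")
a=cv2.imread("pics/s1.png");b=cv2.imread("pics/t1.png");b=cv2.resize(b,(400,350));a=cv2.resize(a,(400,400));cv2.imwrite("pics/st1.png",np.hstack([a,np.vstack([b,b[:50]])]))
E
```

```text
time_s: 3.0
tcp_pos: [0.5784, -0.1986, 0.2119]
eef_rot: [-145.3, 64.9, -164.8]
contact_force: [0.6, 0.8, -0.1]
gripper_width: 0.0872
[   2.7   29.1    5.5    5.3  -90.9 -113.3]
(array([ 0.0367, -0.0009,  0.0009]), array([ 0.2 , -0.14, -0.06]))
```

View pics/st1.png

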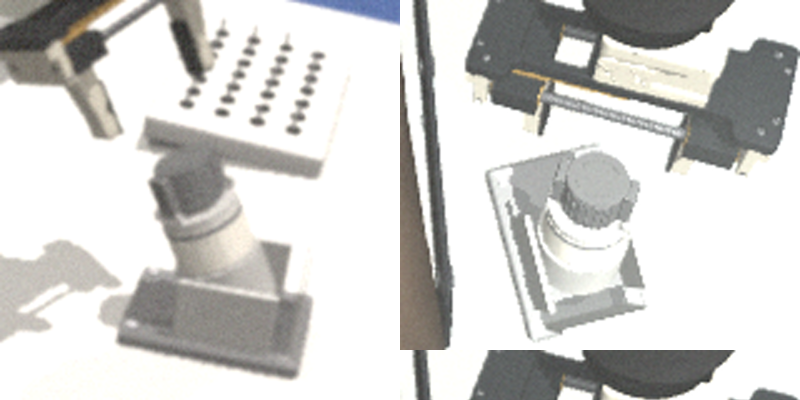

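The left panel (side) shows the open fingers at (100,110) and (195,50) above the cap at (185,170). The right panel (top) shows the jaw line parallel to the tabs. The fingers straddle the axis, so I'm descending along it.

```bash
python3 -m creep '[{"ax":0.2,"ay":-0.1,"az":0,"tx":0.02,"ty":-0.001,"tz":0.001,"fingers":0.087},{"ax":0.2,"ay":-0.1,"az":0,"tx":0.035,"ty":-0.001,"tz":0.001,"fingers":0.087},{"ax":0.2,"ay":-0.1,"az":0,"tx":0.05,"ty":-0.001,"tz":0.001,"fingers":0.087},{"ax":0.2,"ay":-0.1,"az":0,"tx":0.06,"ty":-0.001,"tz":0.001,"fingers":0.087},{"ax":0.2,"ay":-0.1,"az":0,"tx":0.06,"ty":-0.001,"tz":0.001,"fingers":0.087}]'
python3 - <<'E'
from k import *
from plant import viewer
print(delta(*target(.0155,0,1)))
for n in("side","top"):
    c=viewer.capture(n); pickle.dump(c,open(f"pics/{n}2.pkl","wb"))
crop(load("side2"),345,90,445,190,4,"pics/s2.png"); crop(load("top2"),380,180,480,280,4,"pics/t2.png")
cv2.imwrite("pics/st2.png",np.hstack([cv2.imread("pics/s2.png"),cv2.imread("pics/t2.png")]))
E
```

```text
time_s: 3.6
tcp_pos: [0.5557, -0.2062, 0.1604]
eef_rot: [-144.7, 65.3, -164.3]
contact_force: [-0.7, -0.5, 0.8]
gripper_width: 0.0867
(array([ 0.0244,  0.    , -0.0001]), array([ 0.03,  0.26, -0.11]))
```

View pics/st2.png

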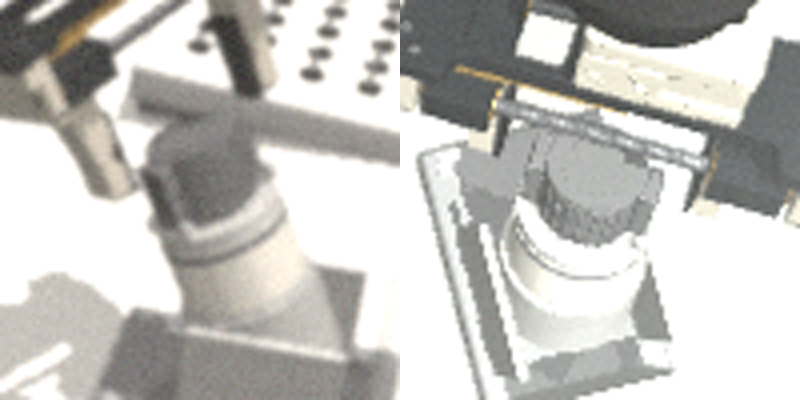

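The fingers stand on both sides of the tabs with room to spare: tips at (115,190) and (250,95) in the left panel, cap between them. Next I go down the rest and squeeze with 22 N.

```bash
python3 -m creep '[{"ax":0,"ay":0,"az":0,"tx":0.012,"ty":0,"tz":0,"fingers":0.087},{"ax":0,"ay":0,"az":0,"tx":0.024,"ty":0,"tz":0,"fingers":0.087},{"ax":0,"ay":0,"az":0,"tx":0.024,"ty":0,"tz":0,"fingers":0.087}]' 22
python3 -c "
from k import *
print(delta(*target(.0155,0,1)))"
```

```text
time_s: 4.0
tcp_pos: [0.5448, -0.209, 0.1368]
eef_rot: [-144.9, 65.1, -164.5]
contact_force: [0.4, -0.6, 0.6]
gripper_width: 0.0873
(array([-0.0018,  0.0001,  0.0003]), array([ 0.01,  0.09, -0.09]))
```

```bash
python3 -m creep '[{"ax":0,"ay":0,"az":0,"tx":-0.001,"ty":0,"tz":0,"fingers":0.087},{"ax":0,"ay":0,"az":0,"tx":-0.001,"ty":0,"tz":0,"fingers":0.06},{"ax":0,"ay":0,"az":0,"tx":-0.001,"ty":0,"tz":0,"fingers":0.06}]' 22
python3 -c "
from k import *
print(delta(*target(.0155,0,1)))"
```

```text
time_s: 4.3
tcp_pos: [0.5473, -0.209, 0.1398]
eef_rot: [-144.6, 65.3, -164.2]
contact_force: [-0.3, -0.5, 0.3]
gripper_width: 0.0764
(array([ 0.002 ,  0.0001, -0.0009]), array([ 0.01,  0.33, -0.12]))
```

```bash
for i in 1; do python3 -m creep '[{"ax":0,"ay":0,"az":0,"tx":0,"ty":0,"tz":0,"fingers":0.04},{"ax":0,"ay":0,"az":0,"tx":0,"ty":0,"tz":0,"fingers":0.04},{"ax":0,"ay":0,"az":0,"tx":0,"ty":0,"tz":0,"fingers":0.04},{"ax":0,"ay":0,"az":0,"tx":0,"ty":0,"tz":0,"fingers":0.04},{"ax":0,"ay":0,"az":0,"tx":0,"ty":0,"tz":0,"fingers":0.04}]' 22; done
python3 -c "
from k import *
print(delta(*target(.0155,0,1)))
print(now()[0]['moment'])"
```

```text
time_s: 4.8
tcp_pos: [0.5472, -0.2091, 0.1398]
eef_rot: [-144.6, 65.3, -164.2]
contact_force: [1.9, 0.2, 3.0]
gripper_width: 0.0492
(array([ 0.0019,  0.0001, -0.0007]), array([ 0.01,  0.32, -0.1 ]))
[ 0.38845101 -1.24344126  0.07249704]
```

The opening reads 49 mm, against an expected 50 mm with both tabs fully in. Now I turn.

```bash
python3 -m creep '[{"ax":0,"ay":0,"az":0,"tx":0,"ty":0,"tz":0,"fingers":0.04},{"ax":-3,"ay":0,"az":0,"tx":0,"ty":0,"tz":0,"fingers":0.04},{"ax":-8,"ay":0,"az":0,"tx":0,"ty":0,"tz":0,"fingers":0.04},{"ax":-13,"ay":0,"az":0,"tx":0,"ty":0,"tz":0,"fingers":0.04},{"ax":-18,"ay":0,"az":0,"tx":0,"ty":0,"tz":0,"fingers":0.04}]' 25
python3 -c "
from k import *
print(delta(*target(.0155,18,1)))
print(now()[0]['moment'],now()[0]['joints'].round(1))"
```

```text
time_s: 5.3
tcp_pos: [0.5475, -0.2089, 0.1396]
eef_rot: [-162.8, 65.4, -164.2]
contact_force: [1.9, 0.4, 2.4]
gripper_width: 0.0491
(array([ 0.0019,  0.0002, -0.001 ]), array([ 0.22,  0.38, -0.02]))
[ 0.63359178 -1.74319031 -0.09117606] [  2.   29.4  -4.    5.8 -80.6 -95.6]
```

```bash
python3 -m creep '[{"ax":-6,"ay":0,"az":0,"tx":0,"ty":0,"tz":0,"fingers":0.04},{"ax":-12,"ay":0,"az":0,"tx":0,"ty":0,"tz":0,"fingers":0.04},{"ax":-18,"ay":0,"az":0,"tx":0,"ty":0,"tz":0,"fingers":0.04},{"ax":-24,"ay":0,"az":0,"tx":0,"ty":0,"tz":0,"fingers":0.04},{"ax":-30,"ay":0,"az":0,"tx":0,"ty":0,"tz":0,"fingers":0.04}]' 25
python3 -m creep '[{"ax":-6,"ay":0,"az":0,"tx":0,"ty":0,"tz":0,"fingers":0.04},{"ax":-12,"ay":0,"az":0,"tx":0,"ty":0,"tz":0,"fingers":0.04},{"ax":-17,"ay":0,"az":0,"tx":0,"ty":0,"tz":0,"fingers":0.04},{"ax":-22,"ay":0,"az":0,"tx":0,"ty":0,"tz":0,"fingers":0.04},{"ax":-22,"ay":0,"az":0,"tx":0,"ty":0,"tz":0,"fingers":0.04}]' 25
python3 - <<'E'
from k import *
from plant import viewer
print(delta(*target(.0155,70,1)));s=now()[0]
print(s['moment'],s['joints'].round(1),s["contact_force"])
for n in("side","top"):
    c=viewer.capture(n); pickle.dump(c,open(f"pics/{n}3.pkl","wb"))
crop(load("side3"),345,90,445,190,4,"pics/s2.png"); crop(load("top3"),380,180,480,280,4,"pics/t2.png")
cv2.imwrite("pics/st3.png",np.hstack([cv2.imread("pics/s2.png"),cv2.imread("pics/t2.png")]))
E
```

```text
time_s: 5.8
tcp_pos: [0.5472, -0.209, 0.1398]
eef_rot: [167.1, 65.3, -164.2]
contact_force: [1.0, 0.3, 3.8]
gripper_width: 0.0492
time_s: 6.3
tcp_pos: [0.5471, -0.2093, 0.1399]
eef_rot: [145.4, 65.3, -164.2]
contact_force: [0.6, -1.8, 5.2]
gripper_width: 0.0494
(array([0.002 , 0.0008, 0.0001]), array([0.08, 0.19, 0.26]))
[-0.02623583 -0.89198132  0.16666499] [  2.   29.4  -4.1   5.8 -80.6 -43.7] [ 0.55827959 -1.77736688  5.19964073]
```

View pics/st3.png

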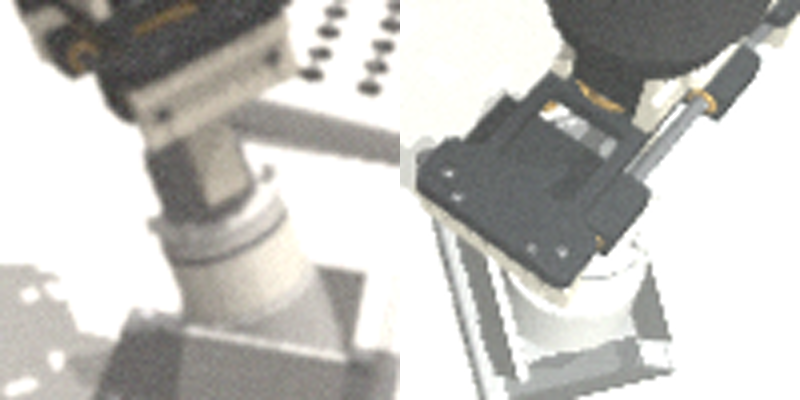

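In the side panel the finger is on the turned tab at (225,180), and the old post positions at (155,225) and (267,172) are bare. The cap turned with the fingers, so I lift along the neck.

```bash
python3 -m creep '[{"ax":0,"ay":0,"az":0,"tx":-0.008,"ty":0,"tz":0,"fingers":0.04},{"ax":0,"ay":0,"az":0,"tx":-0.018,"ty":0,"tz":0,"fingers":0.04},{"ax":0,"ay":0,"az":0,"tx":-0.03,"ty":0,"tz":0,"fingers":0.04},{"ax":0,"ay":0,"az":0,"tx":-0.042,"ty":0,"tz":0,"fingers":0.04},{"ax":0,"ay":0,"az":0,"tx":-0.055,"ty":0,"tz":0,"fingers":0.04}]' 25
python3 -m creep '[{"ax":0,"ay":0,"az":0,"tx":-0.012,"ty":0,"tz":0,"fingers":0.04},{"ax":0,"ay":0,"az":0,"tx":-0.025,"ty":0,"tz":0,"fingers":0.04},{"ax":0,"ay":0,"az":0,"tx":-0.035,"ty":0,"tz":0,"fingers":0.04},{"ax":0,"ay":0,"az":0,"tx":-0.035,"ty":0,"tz":0,"fingers":0.04}]' 25
python3 - <<'E'
from k import *
from plant import viewer
s=now()[0]
print(s['moment'],s['joints'].round(1),s["contact_force"])
for n in("side","top"):
    c=viewer.capture(n); pickle.dump(c,open(f"pics/{n}4.pkl","wb"))
crop(load("side4"),345,60,445,160,4,"pics/s2.png"); crop(load("top4"),380,170,480,270,4,"pics/t2.png")
cv2.imwrite("pics/st4.png",np.hstack([cv2.imread("pics/s2.png"),cv2.imread("pics/t2.png")]))
E
```

```text
time_s: 6.9
tcp_pos: [0.5699, -0.2024, 0.1906]
eef_rot: [145.4, 65.4, -164.3]
contact_force: [0.9, 1.1, -0.6]
gripper_width: 0.0493
time_s: 7.3
tcp_pos: [0.5843, -0.1987, 0.2226]
eef_rot: [145.5, 65.4, -164.2]
contact_force: [0.2, -0.3, -0.3]
gripper_width: 0.0492
[ 0.46804073 -1.6168575   0.02074513] [  2.8  29.    6.7   5.4 -91.8 -43.4] [ 0.16807449 -0.33475624 -0.25406108]
```

View pics/st4.png

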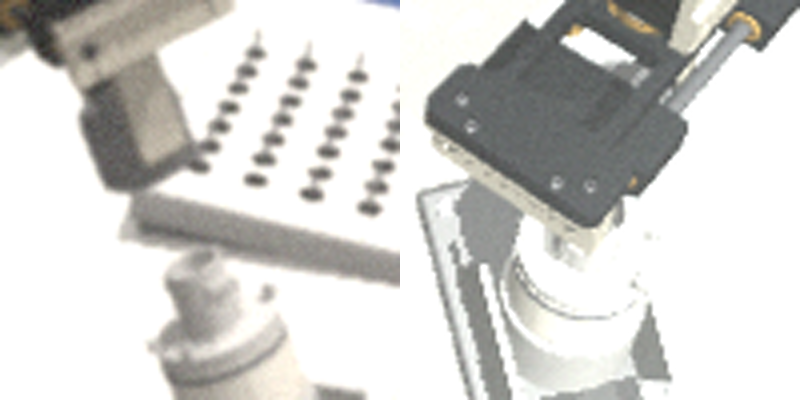

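The cap is off: the bare neck is at (200,290) in the side panel and the cap sits in the fingers at (115,140). Next I work out the transfer to the tray.

```bash
cat > dest.py <<'E'
from k import *
import sys
z=float(sys.argv[1])
h=np.deg2rad(185); x=np.array([0,0,-1.]); y=np.array([np.cos(h),np.sin(h),0])
RD=Ro.from_matrix(np.stack([x,y,np.cross(x,y)],1)); D=np.array([.540,.152,z])
t,v=delta(D,RD); print("to go",t,v)
s,p0,R0=now(); w=(RD*R0.inv()).as_rotvec(); n=int(sys.argv[2]) # n calls, straight line
Rm=Ro.from_rotvec(w/n)*R0; Pm=p0+(D-p0)/n
t,v=delta(Pm,Rm); print("1st call",t,v,"->",Pm.round(3)); print(s["tcp_pos"],s["joints"].round(1),s["contact_force"].round(1),s["gripper_width"])
E
python3 dest.py .22 2
```

```text
to go [-0.0213  0.2594  0.2389] [-43.93 -13.79 -21.25]
1st call [-0.0107  0.1297  0.1195] [-21.97  -6.89 -10.62] -> [ 0.562 -0.023  0.22 ]
[ 0.58307385 -0.19866777  0.22099092] [  2.7  29.    6.5   5.4 -91.7 -43.4] [-0.3 -0.6 -1.8] 0.049241247276756724
```

```bash
python3 -m creep '[{"ax":-4,"ay":-1.4,"az":-2.1,"tx":-0.004,"ty":0.024,"tz":0.022,"fingers":0.04},{"ax":-9,"ay":-2.8,"az":-4.2,"tx":-0.007,"ty":0.05,"tz":0.046,"fingers":0.04},{"ax":-13,"ay":-4.1,"az":-6.4,"tx":-0.01,"ty":0.076,"tz":0.07,"fingers":0.04},{"ax":-17.5,"ay":-5.5,"az":-8.5,"tx":-0.012,"ty":0.102,"tz":0.094,"fingers":0.04},{"ax":-22,"ay":-6.9,"az":-10.6,"tx":-0.012,"ty":0.13,"tz":0.12,"fingers":0.04}]' 25
python3 dest.py .2 1
```

```text
time_s: 7.9
tcp_pos: [0.5615, -0.0216, 0.2214]
eef_rot: [133.8, 77.5, -153.1]
contact_force: [0.5, -0.1, -0.8]
gripper_width: 0.0492
to go [0.008  0.0686 0.1621] [-21.76  -6.84 -10.59]
1st call [0.008  0.0686 0.1621] [-21.76  -6.84 -10.59] -> [0.54  0.152 0.2  ]
[ 0.56154597 -0.02159417  0.22137634] [ 19.   17.3  -6.6   1.8 -78.5 -36.4] [ 0.5 -0.1 -0.8] 0.04917055059208132
```

```bash
python3 -m creep '[{"ax":-4.4,"ay":-1.4,"az":-2.1,"tx":0.001,"ty":0.014,"tz":0.032,"fingers":0.04},{"ax":-8.7,"ay":-2.8,"az":-4.2,"tx":0.003,"ty":0.028,"tz":0.065,"fingers":0.04},{"ax":-13,"ay":-4.1,"az":-6.4,"tx":0.005,"ty":0.041,"tz":0.097,"fingers":0.04},{"ax":-17.4,"ay":-5.5,"az":-8.5,"tx":0.007,"ty":0.055,"tz":0.13,"fingers":0.04},{"ax":-21.8,"ay":-6.8,"az":-10.6,"tx":0.008,"ty":0.069,"tz":0.162,"fingers":0.04}]' 25
python3 dest.py .08 1
```

```text
time_s: 8.4
tcp_pos: [0.5397, 0.1519, 0.1995]
eef_rot: [150.4, 89.9, -114.6]
contact_force: [0.1, -0.0, -0.4]
gripper_width: 0.0494
to go [ 0.1195 -0.0004  0.0002] [ 0.04 -0.05 -0.03]
1st call [ 0.1195 -0.0004  0.0002] [ 0.04 -0.05 -0.03] -> [0.54  0.152 0.08 ]
[0.53971173 0.15193019 0.19952459] [ 35.7  11.  -16.2   0.  -62.9 -30.7] [ 0.1 -0.  -0.4] 0.04936924464908591
```

```bash
python3 -m creep '[{"ax":0,"ay":0,"az":0,"tx":0.03,"ty":0,"tz":0,"fingers":0.04},{"ax":0,"ay":0,"az":0,"tx":0.065,"ty":0,"tz":0,"fingers":0.04},{"ax":0,"ay":0,"az":0,"tx":0.1,"ty":0,"tz":0,"fingers":0.04},{"ax":0,"ay":0,"az":0,"tx":0.13,"ty":0,"tz":0,"fingers":0.04},{"ax":0,"ay":0,"az":0,"tx":0.13,"ty":0,"tz":0,"fingers":0.04}]' 25
python3 dest.py .02 1
python3 - <<'E'
from k import *
from plant import viewer
for n in("side","top"):
    c=viewer.capture(n); pickle.dump(c,open(f"pics/{n}5.pkl","wb"))
crop(load("side5"),220,190,380,350,5,"pics/s2.png",1.6); crop(load("top5"),180,150,340,290,4,"pics/t2.png")
a=cv2.resize(cv2.imread("pics/s2.png"),(450,450));b=cv2.resize(cv2.imread("pics/t2.png"),(350,306));cv2.imwrite("pics/st5.png",np.hstack([a,cv2.copyMakeBorder(b,0,144,0,0,cv2.BORDER_CONSTANT)]))
E
```

```text
time_s: 8.9
tcp_pos: [0.5373, 0.1487, 0.066]
eef_rot: [120.9, 89.4, -144.2]
contact_force: [-0.1, -0.4, -1.0]
gripper_width: 0.049
to go [ 0.0459 -0.0034  0.0034] [-0.18 -0.3  -0.51]
1st call [ 0.0459 -0.0034  0.0034] [-0.18 -0.3  -0.51] -> [0.54  0.152 0.02 ]
[0.53730116 0.14865428 0.06595654] [ 35.6  19.  -25.3   0.  -46.3 -30.8] [-0.1 -0.4 -1. ] 0.0490077301738841
```

View pics/st5.png

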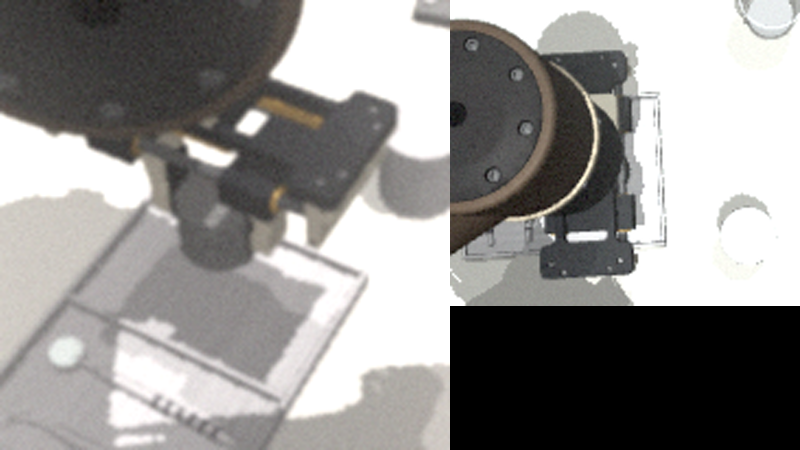

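The cap hangs upright in the fingers at (215,230) in the left panel, over the empty half; the instruments, the canister at (750,235) and the tumbler are untouched. I'm lowering it further.

```bash
python3 -m creep '[{"ax":0,"ay":0,"az":0,"tx":0.012,"ty":-0.002,"tz":0.002,"fingers":0.04},{"ax":0,"ay":-0.2,"az":-0.3,"tx":0.024,"ty":-0.002,"tz":0.002,"fingers":0.04},{"ax":0,"ay":-0.2,"az":-0.3,"tx":0.034,"ty":-0.002,"tz":0.002,"fingers":0.04},{"ax":0,"ay":-0.2,"az":-0.3,"tx":0.039,"ty":-0.002,"tz":0.002,"fingers":0.04},{"ax":0,"ay":-0.2,"az":-0.3,"tx":0.039,"ty":-0.002,"tz":0.002,"fingers":0.04}]' 25
python3 dest.py .018 1
python3 - <<'E'
from k import *
from plant import viewer
c=viewer.capture("side"); pickle.dump(c,open("pics/side6.pkl","wb"))
crop(c,260,230,360,310,7,"pics/s6.png",1.6)
W=xyz(c).reshape(-1,3); m=(abs(W[:,0]-.54)<.05)&(abs(W[:,1]-.152)<.05)&(W[:,2]>.0075)&(W[:,2]<.05)
q=W[m]; print(len(q)); print(np.histogram(q[:,2],np.arange(.0075,.05,.002)))
E
```

```text
time_s: 9.5
tcp_pos: [0.5423, 0.1527, 0.0309]
eef_rot: [-68.8, 89.8, 26.1]
contact_force: [-0.2, 1.1, -1.0]
gripper_width: 0.049
to go [ 0.0129  0.0024 -0.0005] [-0.13  0.08  0.22]
1st call [ 0.0129  0.0024 -0.0005] [-0.13  0.08  0.22] -> [0.54  0.152 0.018]
[0.54234693 0.1526599  0.03088586] [ 35.7  21.7 -27.1   0.1 -41.  -30.8] [-0.2  1.1 -1. ] 0.04901067695760967
458
(array([ 0, 14,  3,  0, 13, 17, 22, 17, 14, 18, 17, 22, 20, 34, 32, 30, 33,
       39, 33, 42, 23]), array([0.0075, 0.0095, 0.0115, 0.0135, 0.0155, 0.0175, 0.0195, 0.0215,
       0.0235, 0.0255, 0.0275, 0.0295, 0.0315, 0.0335, 0.0355, 0.0375,
       0.0395, 0.0415, 0.0435, 0.0455, 0.0475, 0.0495]))
```

View pics/s6.png

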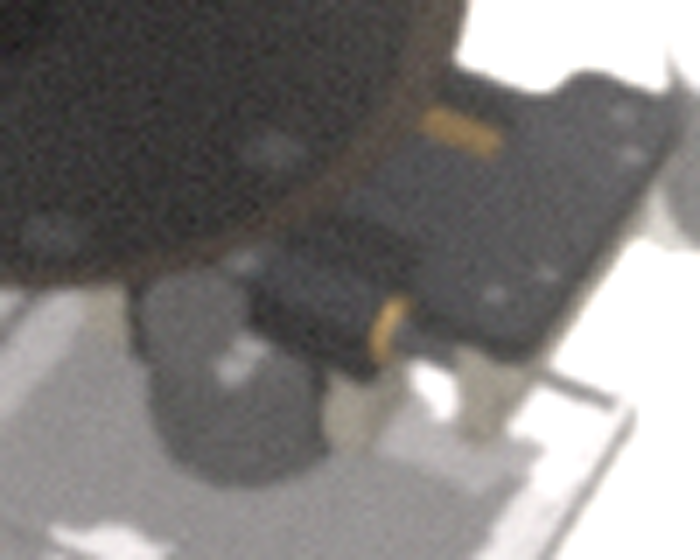

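The cap's rim is at about z = 0.016 with the TCP at 0.031, so about 12 mm remain to the floor. I lower it gently, watching the force.

```bash
python3 -m creep '[{"ax":0,"ay":0,"az":0,"tx":0.004,"ty":0,"tz":0,"fingers":0.04},{"ax":0,"ay":0,"az":0,"tx":0.008,"ty":0,"tz":0,"fingers":0.04},{"ax":0,"ay":0,"az":0,"tx":0.01,"ty":0,"tz":0,"fingers":0.04},{"ax":0,"ay":0,"az":0,"tx":0.01,"ty":0,"tz":0,"fingers":0.04}]' 25
python3 -m creep '[{"ax":0,"ay":0,"az":0,"tx":0.001,"ty":0,"tz":0,"fingers":0.04},{"ax":0,"ay":0,"az":0,"tx":0.001,"ty":0,"tz":0,"fingers":0.04}]'
python3 -m creep '[{"ax":0,"ay":0,"az":0,"tx":0.001,"ty":0,"tz":0,"fingers":0.04},{"ax":0,"ay":0,"az":0,"tx":0.001,"ty":0,"tz":0,"fingers":0.04}]'
```

```text
time_s: 9.95
tcp_pos: [0.5423, 0.1527, 0.0209]
eef_rot: [-67.6, 89.8, 27.3]
contact_force: [0.2, 0.5, -0.3]
gripper_width: 0.0492
time_s: 10.15
tcp_pos: [0.5425, 0.1528, 0.0202]
eef_rot: [-67.3, 89.7, 27.6]
contact_force: [-0.3, 0.3, -1.5]
gripper_width: 0.0493
time_s: 10.35
tcp_pos: [0.5425, 0.1528, 0.0192]
eef_rot: [-67.1, 89.7, 27.7]
contact_force: [-0.4, 0.9, -1.4]
gripper_width: 0.0494
```

```bash
R1='x'; python3 -m creep '[{"ax":0,"ay":0,"az":0,"tx":0.001,"ty":0,"tz":0,"fingers":0.04},{"ax":0,"ay":0,"az":0,"tx":0.001,"ty":0,"tz":0,"fingers":0.04}]'
python3 - <<'E'
from k import *
from plant import viewer
c=viewer.capture("side")
W=xyz(c).reshape(-1,3); m=(abs(W[:,0]-.54)<.05)&(abs(W[:,1]-.152)<.05)&(W[:,2]<.05)
print(np.histogram(W[m][:,2],np.arange(-.0005,.03,.001)))
E
```

```text
time_s: 10.55
tcp_pos: [0.5427, 0.1528, 0.0186]
eef_rot: [-68.2, 89.7, 26.7]
contact_force: [-0.9, -0.5, 2.3]
gripper_width: 0.0492
(array([  5,  40, 214, 388, 340, 124,  23,  11,   8,  14,  11,  10,  17,
         8,   9,  13,   6,   5,  11,  11,   9,  11,   8,  14,  15,  16,
        19,  14,  21,  19]), array([-0.0005,  0.0005,  0.0015,  0.0025,  0.0035,  0.0045,  0.0055,
        0.0065,  0.0075,  0.0085,  0.0095,  0.0105,  0.0115,  0.0125,
        0.0135,  0.0145,  0.0155,  0.0165,  0.0175,  0.0185,  0.0195,
        0.0205,  0.0215,  0.0225,  0.0235,  0.0245,  0.0255,  0.0265,
        0.0275,  0.0285,  0.0295]))
```

```bash
python3 -m creep '[{"ax":0,"ay":0,"az":0,"tx":0.0005,"ty":0,"tz":0,"fingers":0.04},{"ax":0,"ay":0,"az":0,"tx":0.0005,"ty":0,"tz":0,"fingers":0.04}]'
```

```text
time_s: 10.8
tcp_pos: [0.5427, 0.1528, 0.0185]
eef_rot: [-68.7, 89.7, 26.2]
contact_force: [-3.2, 0.0, 8.5]
gripper_width: 0.0492
```

Contact is confirmed at 8.5 N upward. I open the fingers and then back off straight up.

```bash
python3 -m creep '[{"ax":0,"ay":0,"az":0,"tx":0,"ty":0,"tz":0,"fingers":0.058},{"ax":0,"ay":0,"az":0,"tx":0,"ty":0,"tz":0,"fingers":0.064},{"ax":0,"ay":0,"az":0,"tx":0,"ty":0,"tz":0,"fingers":0.08},{"ax":0,"ay":0,"az":0,"tx":0,"ty":0,"tz":0,"fingers":0.08},{"ax":0,"ay":0,"az":0,"tx":0,"ty":0,"tz":0,"fingers":0.08}]'
python3 -m creep '[{"ax":0,"ay":0,"az":0,"tx":0,"ty":0,"tz":0,"fingers":0.08},{"ax":0,"ay":0,"az":0,"tx":0,"ty":0,"tz":0,"fingers":0.08},{"ax":0,"ay":0,"az":0,"tx":-0.01,"ty":0,"tz":0,"fingers":0.08},{"ax":0,"ay":0,"az":0,"tx":-0.025,"ty":0,"tz":0,"fingers":0.08},{"ax":0,"ay":0,"az":0,"tx":-0.045,"ty":0,"tz":0,"fingers":0.08}]'
```

```text
time_s: 11.3
tcp_pos: [0.5424, 0.1528, 0.0175]
eef_rot: [-66.4, 89.7, 28.5]
contact_force: [0.6, -0.1, -0.7]
gripper_width: 0.0787
time_s: 11.8
tcp_pos: [0.5419, 0.1524, 0.0632]
eef_rot: [-69.8, 89.8, 25.0]
contact_force: [0.3, -0.2, -0.3]
gripper_width: 0.08
```

```bash
python3 -m creep '[{"ax":0,"ay":0,"az":0,"tx":-0.03,"ty":0,"tz":0,"fingers":0.08},{"ax":0,"ay":0,"az":0,"tx":-0.07,"ty":0,"tz":0,"fingers":0.08},{"ax":0,"ay":0,"az":0,"tx":-0.11,"ty":0,"tz":0,"fingers":0.08},{"ax":0,"ay":0,"az":0,"tx":-0.15,"ty":0,"tz":0,"fingers":0.08},{"ax":0,"ay":0,"az":0,"tx":-0.15,"ty":0,"tz":0,"fingers":0.08}]'
python3 - <<'E'
from k import *
from plant import viewer
for n in("side","top"):
    c=viewer.capture(n); pickle.dump(c,open(f"pics/{n}7.pkl","wb"))
crop(load("side7"),200,180,400,390,3,"pics/s2.png",1.6)
cv2.imwrite("pics/top7.png",load("top7")["pixels"])
W=xyz(load("side7")).reshape(-1,3); m=(abs(W[:,0]-.54)<.05)&(abs(W[:,1]-.152)<.05)&(W[:,2]<.07)&(W[:,2]>.038)
q=W[m]; print(len(q),q.mean(0),q.std(0)); 
A=np.c_[q[:,:2]-q[:,:2].mean(0),np.ones(len(q))]; g=q[abs(q[:,2]-np.median(q[:,2]))<.005]
A=np.c_[g[:,:2]-g[:,:2].mean(0),np.ones(len(g))]; print("top plane",np.linalg.lstsq(A,g[:,2],rcond=None)[0],cv2.minEnclosingCircle(np.float32(g[:,:2])))
E
```

```text
time_s: 12.3
tcp_pos: [0.5446, 0.1535, 0.2199]
eef_rot: [-68.9, 89.1, 26.1]
contact_force: [-1.0, -0.5, -0.9]
gripper_width: 0.0799
620 [0.53936939 0.15667191 0.04276764] [0.01542082 0.01199585 0.00156675]
top plane [ 0.01062894 -0.00665098  0.04276764] ((0.5408536195755005, 0.1554768830537796), 0.03247685357928276)
```

View pics/s2.png

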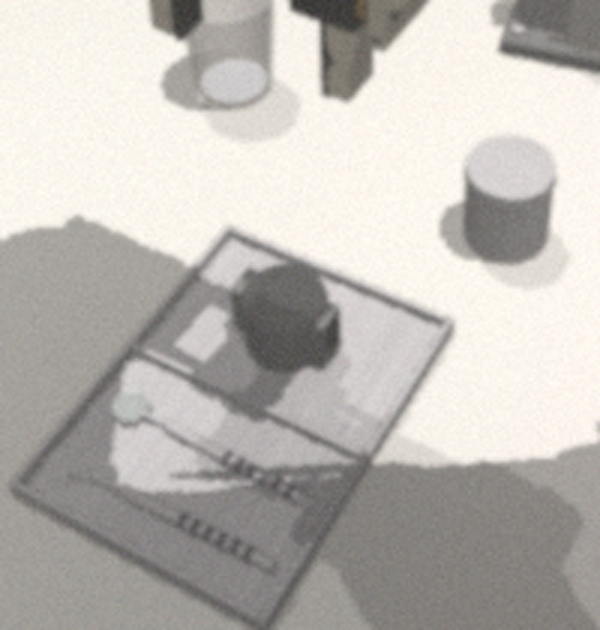

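View pics/top7.png

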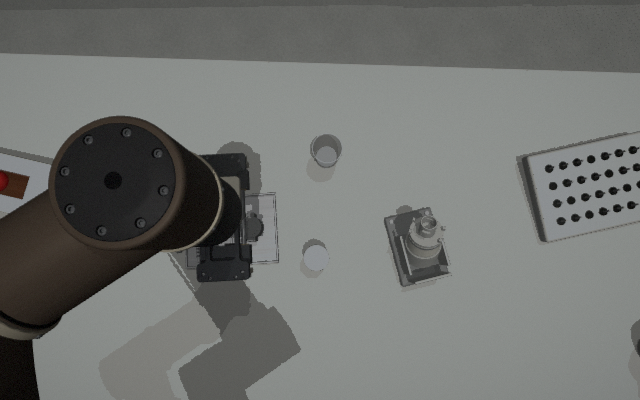

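In the side view the cap stands upright at (287,318) in the empty half, with the fingers clear above it. Its top plane is at z ≈ 0.043 m (expected 0.044) and tilts about 0.013 rad. The other items are where they were, so I hand in.

```bash
python3 -m creep '[{"ax":0,"ay":0,"az":0,"tx":0,"ty":0,"tz":0,"fingers":0.08},{"ax":0,"ay":0,"az":0,"tx":0,"ty":0,"tz":0,"fingers":0.08}]'; python3 -c "
from plant import order
print(order.close_job())"
```

```text
time_s: 12.6
tcp_pos: [0.5411, 0.152, 0.2117]
eef_rot: [-69.1, 89.8, 25.7]
contact_force: [0.1, 0.7, -0.7]
gripper_width: 0.0798
the job is handed in; nothing more can be done
None
```

The cap is off the tub and standing upright in the empty half of the tray. I handed the job in at 12.6 s; it reports no verdict.

- **Opening:** I squeezed both tabs fully in at 22 N (25 N from the turn on), with the fingers reading 49 mm. I then turned the cap 70° anticlockwise and lifted it 90 mm along the neck.
- **Placing:** I lowered it until the floor pushed back with 8.5 N, then released it and backed off straight up.
- **Last checks:** The cap's top measured about 0.043 m high (0.044 expected) and tilted about 0.013 rad. Its centre is near (0.540, 0.155), about 3 mm from the middle of the empty half. The fingers were clear of it, and the instruments, tumbler and canister looked unmoved in the last pictures.
- **Disagreements:** Readings of the tool position scattered by about 2 mm, so I judged the final touchdown by force. I did not measure how far the instruments, tumbler and canister may have shifted; in the last top view the arm hid most of the instruments, which showed only in the side view. My first move command was refused because a row needs all seven keys; nothing moved.

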